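# Check two plugged hand-brake units by their levers

### The arm

A 6-joint arm with a two-finger parallel gripper is mounted at the origin on a cart in front of the work surface, level with it; the furniture and walls round the work are solid. World frame = base frame: x ahead of the robot, y to its left, z up, the work surface at z = 0. Lengths are in m, angles in rad, forces in N, time in s.
With the tool pointing down it reaches from about 0.425 to 0.925 m from the base axis. Payload 12.5 kg.
Tool frame: the origin (TCP) lies midway between the tips of the shut fingers; the grasp point (between the pads) lies 19 mm behind it; z points along the fingers, y is the line along which they close (so a half turn about z gives the same grasp; the last joint's range is limited). The gripper opens to 85 mm and grips with 20 to 120 N. Pads are 22 mm wide; open, the fingers measure 114 mm over their backs; the gripper's body (76 mm by 85 mm) begins 54 mm behind the grasp point. The pads swing forward as they close: fully open they stand 13 mm farther back than shut.
Start: joints at [1.145, 0.491, 1.559, -0, 1.092, -0.106], TCP at [0.196, 0.593, 0.231] pointing down, gripper open.
Joint ranges: [-3.1, 3.1], [-0.84, 2.19], [0.05, 2.79], [-1.13, 4.28], [0.06, 2.93], [-2.69, 2.69]. Speed limits (rad/s): [2.22, 2.22, 2.79, 3.14, 3.14, 3.14].

### API

Orientations are given as a unit quaternion [x, y, z, w].
In Python, from plant import bot gives the robot as it stands.
- The arm moves only by the tool servo_tool, never from a script. Its argument "deltas" is a list of rows, each a list of 3 entries, a list of its own where there are three numbers: the shift along the tool's x, y, z in mm, then the turn about the tool's z in degrees, then the closure, from 0 (fully open) to 1 (shut). In form: [[[tx, ty, tz], turn, hand], ...]. A call has 1 to 20 rows; each row is the pose to reach, as a shift and turn from the pose commanded when the call began, along the tool's axes at that moment; what a row does not reach only later rows make up. A row lasts 1/10 s, in which the tool goes at most 50 mm and 8.59 degrees, less where a joint would pass 70% of its speed; a pose out of reach is approached as far as the arm can. A call with a gripper value outside its range is refused whole. The fingers move at their own pace and stop on an object; the grip force is fixed at half the most. Time passes only in rows, so rows that repeat a pose let the fingers close. It gives the time, the measured TCP pose, the force, the opening and the grip force at its end, in the units of the state.
- bot.get_state(): the state, without advancing time (a new reading comes with each control period).
- bot.grab_frame(name): name is "scene" or "top"; returns (picture, depth): 480x640x3 uint8, blue, green, red; 480x640 float32, m along the optical axis (not along the pixel's ray), 0 where there is no reading.
- bot.camera_model(name): a dict with "K" (3x3 intrinsics, pixels), "rvec" (rotation vector, rad) and "tvec" (3), from world to camera coordinates, as OpenCV has them. Camera axes: x right, y down, z forward; pixel columns grow to the right and rows downward; lengths in m; the calibration is good to about 2 mm. A picture is of the moment at which its call begins. camera_model takes no time and is no camera call.
- bot.job_done(): hands the job in; it is judged then, once.
The state is a dict: "time": time; "qpos": joint angles; "qd": joint speeds; "joint_torque": joint torques, N m; "position": TCP position; "eef_rot": TCP orientation; "contact_force": force on the tool from outside, world axes, zero at the start; "ft_torque": the same for the moment, N m; "gripper_width": finger opening in m; "gripper_force": force on a finger pad.
Only numpy, scipy, OpenCV 4.12 (cv2) and the standard library are available. Lean on these libraries where they do the work, as an engineer would, in place of code of your own. Each camera call takes 0.05 s, during which the arm holds its last target. There are 200 camera calls.

### The job

Two hydraulic hand-brake units are clamped in stands on the bench, their outlets plugged. With the outside of the fingers press each lever in towards its handlebar as far as it will go and let it spring back: on the sound unit it stops well short of the grip, on the worn one it goes right up to the grip. Finish while still holding the sound unit's lever in, firmly against its stop, so that I can look for weeping at its plug; grasp and lift nothing, do not touch the rubber grips, do not force the levers, and leave the things lying about where they are.

Things in the scene. Friction and masses are not known exactly. Their poses are not given: they have to be found in the camera images.
- brake_1: hand-brake unit 1 on a fixed stand: grey foot plate 100 x 160 x 10 mm, post at its +y end (clamp block to z 133 mm), handlebar along y at x 0, z 115 mm, from y +85 to -180. On the bar a black cylinder with reservoir (x -52 to -8, y -20 to +30, top z 150), pivot and grip. Origin: centre of the plate's underside; +x is the way the lever is pressed. The two units look alike; only pressing shows the worn one
- grip_1: ribbed black rubber grip on the bar of unit 1, 32 mm in diameter with a 38 mm collar at either end, 131 mm long; origin: centre of its inner (+y) end on the bar's axis; it extends to -y. Keep off it
- blade_1: bare metal lever blade of unit 1, 10 mm thick, 14 mm high, ball end 16 mm across, mid-height 115 mm above the bench. Origin: on the pivot, at (-34, -30) mm in brake_1; axes as brake_1's when out. It bows from the pivot through (-24, -26), (-42, -60), (-55, -95) to the ball at (-62, -126) mm. Lever out, 72 mm lie free between ball and grip
- press_1 (a point): good place to press the lever of unit 1: on the blade's outer (-x) face, at mid-height, 115 mm above the bench and 114 mm from the pivot; it swings with the lever. Free space all round it
- lever_1 (a joint): lever angle, rad: 0 out (a spring returns it), growing towards the bar, about z. The spring resists with 2 to 4 N at the press point. A sound unit stops firmly at about 0.24 (27 mm of travel at the press point, 40 mm left between ball and grip), with hardly any give; the worn one goes on to the grip, 0.53 (60 mm of travel)
- brake_2: hand-brake unit 2 on a fixed stand: grey foot plate 100 x 160 x 10 mm, post at its +y end (clamp block to z 133 mm), handlebar along y at x 0, z 115 mm, from y +85 to -180. On the bar a black cylinder with reservoir (x -52 to -8, y -20 to +30, top z 150), pivot and grip. Origin: centre of the plate's underside; +x is the way the lever is pressed. The two units look alike; only pressing shows the worn one
- grip_2: ribbed black rubber grip on the bar of unit 2, 32 mm in diameter with a 38 mm collar at either end, 131 mm long; origin: centre of its inner (+y) end on the bar's axis; it extends to -y. Keep off it
- blade_2: bare metal lever blade of unit 2, 10 mm thick, 14 mm high, ball end 16 mm across, mid-height 115 mm above the bench. Origin: on the pivot, at (-34, -30) mm in brake_2; axes as brake_2's when out. It bows from the pivot through (-24, -26), (-42, -60), (-55, -95) to the ball at (-62, -126) mm. Lever out, 72 mm lie free between ball and grip
- press_2 (a point): good place to press the lever of unit 2: on the blade's outer (-x) face, at mid-height, 115 mm above the bench and 114 mm from the pivot; it swings with the lever. Free space all round it
- lever_2 (a joint): lever angle, rad: 0 out (a spring returns it), growing towards the bar, about z. The spring resists with 2 to 4 N at the press point. A sound unit stops firmly at about 0.24 (27 mm of travel at the press point, 40 mm left between ball and grip), with hardly any give; the worn one goes on to the grip, 0.53 (60 mm of travel)
- tape_measure: black and yellow tape measure, 67 x 78 x 35 mm, lying loose on the bench; bystander, to be left alone; origin: centre of its underside
- hex_key: black L-shaped hex key, 30 x 86 x 4 mm, lying loose on the bench; bystander, to be left alone; origin: centre of its underside
- tape_roll_0: roll of green tape, 90 mm across, 20 mm high, lying loose on the bench; bystander, to be left alone; origin: centre of its underside

How it is judged:
On the way, in this order (a step that is already met when the one before it is completed fails the run):
1. the worn unit's lever is pressed right up to its grip (((value of joint lever_1 above 0.47 rad and contact force between the fingers and blade_1 above 2 N) or (value of joint lever_2 above 0.47 rad and contact force between the fingers and blade_2 above 2 N))), for 0.2 s.
2. the sound unit's lever is pressed in against its stop, the worn one's lever being back out (((value of joint lever_1 between 0.225 and 0.3 rad and contact force between the fingers and blade_1 above 4 N and value of joint lever_2 below 0.06 rad) or (value of joint lever_2 between 0.225 and 0.3 rad and contact force between the fingers and blade_2 above 4 N and value of joint lever_1 below 0.06 rad))), for 0.3 s.
At the end, for the whole second after the job is handed in: the sound unit's lever is held by the fingers against its stop (angle 0.225 to 0.30 rad, pushed with more than 4 N) and is still; the worn unit's lever has sprung back out (angle under 0.06 rad) (((value of joint lever_1 between 0.225 and 0.3 rad and contact force between the fingers and blade_1 above 4 N and value of joint lever_2 below 0.06 rad) or (value of joint lever_2 between 0.225 and 0.3 rad and contact force between the fingers and blade_2 above 4 N and value of joint lever_1 below 0.06 rad)) and velocity of joint lever_1 between -0.1 and 0.1 rad/s and velocity of joint lever_2 between -0.1 and 0.1 rad/s); the arm keeps its last pose, push and grip.
It fails at once if a lever is forced (more than 50 N) (contact force between anything else and blade_1 above 50 N or contact force between anything else and blade_2 above 50 N).
It fails at once if the robot touches a rubber grip (more than 2 N) (contact force between any of the arm, the fingers and grip_1 above 2 N or contact force between any of the arm, the fingers and grip_2 above 2 N).
It fails at once if a thing lying about is moved by more than 30 mm or lifted (distance of any of tape_measure, hex_key, tape_roll_0 from where it was at the start of the episode above 0.03 m).
It also fails if it takes over 51 s, if anything falls off the work surface, if the arm or the gripper's body presses on something with over 40 N, if the wrist force passes 120 N, or if a joint passes its speed limit or range.

## Working session

There is one attempt and no reset: what is moved stays moved. The work goes in short steps, Python scripts to look and compute and a tool call to move; the robot and the scene stay as the last step left them, time stands still between calls to the robot, and variables do not carry over. Pictures are saved under pics/ and viewed, at most 10 in all, crops included, and the job is handed in when it is done.

Besides the shell and the picture viewer there is one more tool, called as name([rows], argument=value, ...), one row to a line, values as JSON. servo_tool: Moves the arm, as the interface text tells. Its arguments: {"type":"object","properties":{"deltas":{"type":"array"}},"required":["deltas"]}

```bash
mkdir -p pics; ls; python3 - <<'E'
from plant import bot
import cv2,numpy as np
for n in("top","scene"):
    p,d=bot.grab_frame(n); cv2.imwrite(f"pics/{n}0.png",p); np.savez(f"{n}0.npz",p=p,d=d)
    print(n,{k:np.round(v,4).tolist() for k,v in bot.camera_model(n).items()})
s=bot.get_state();print({k:np.round(v,3).tolist() for k,v in s.items()})
E
```

```text
pics
top {'K': [[550.5535, 0.0, 326.9165], [0.0, 550.5535, 238.9779], [0.0, 0.0, 1.0]], 'rvec': [2.1787, -2.1807, 0.0501], 'tvec': [-0.0536, 0.4947, 1.4981]}
scene {'K': [[436.7107, 0.0, 317.9397], [0.0, 436.7107, 241.6512], [0.0, 0.0, 1.0]], 'rvec': [2.1524, -1.0847, 0.4355], 'tvec': [-0.3392, 0.3265, 0.8201]}
{'time': 0.1, 'qpos': [1.145, 0.491, 1.559, 0.0, 1.092, -0.106], 'qd': [0.001, 0.0, -0.003, -0.002, 0.002, 0.003], 'joint_torque': [0.002, -61.944, -26.203, -0.0, 0.003, 0.0], 'position': [0.196, 0.593, 0.231], 'eef_rot': [0.159, 0.987, -0.0, -0.0], 'contact_force': [-0.16, -0.264, -0.153], 'ft_torque': [-0.064, -0.02, -0.011], 'gripper_force': 0.0, 'gripper_width': 0.085}
```

View pics/top0.png

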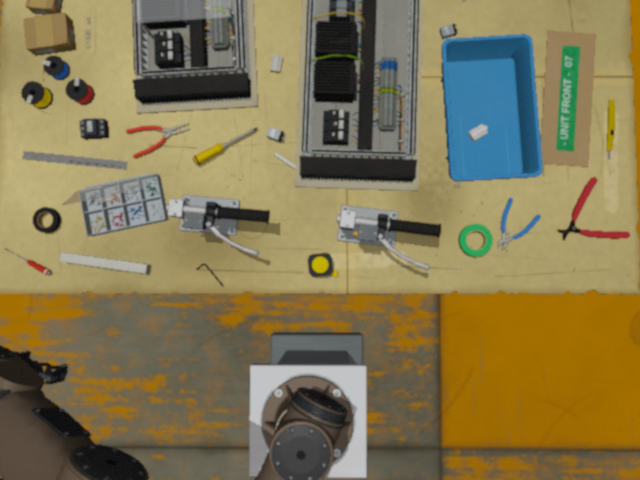

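View pics/scene0.png

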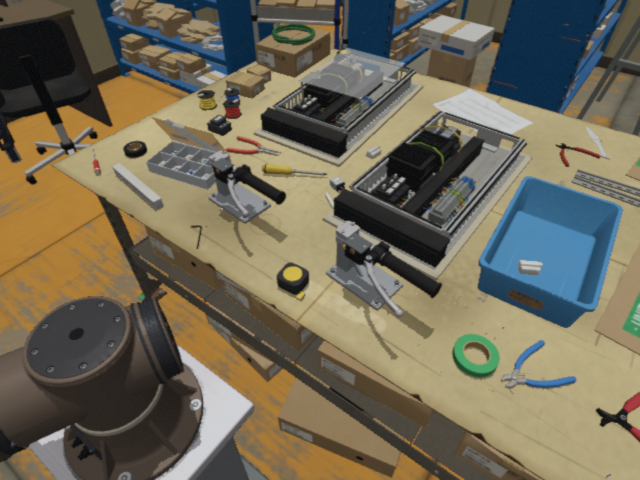

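The top view has unit A on the left, with its lever running from about (215,225) to (258,254). Unit B is on the right, with its lever from about (385,245) to (428,268). Both levers face the robot, so they press roughly along +x. The tape measure is at (320,264), the hex key at (212,272) and the green roll at (476,240). Next I'll get metric poses for both units.

```bash
cat > h.py <<'E'
import numpy as np,cv2
from plant import bot
def cloud(name,d):
    c=bot.camera_model(name);K=np.array(c["K"]);R=cv2.Rodrigues(np.array(c["rvec"],float))[0];t=np.array(c["tvec"]).ravel()
    v,u=np.mgrid[:480,:640];r=np.stack([(u-K[0,2])/K[0,0],(v-K[1,2])/K[1,1],np.ones_like(u)],-1)
    return (r*d[...,None]-t)@R
E
python3 - <<'E'
from h import *
z=np.load("top0.npz");p=z["p"];P=cloud("top",z["d"]);g=p.max(2).astype(int);Z=P[...,2]
print("bench z",np.median(Z[262:272,80:300]))
for n,(u0,u1,v0,v1) in dict(A=(160,290,185,270),B=(330,450,195,285)).items():
    b=np.zeros(Z.shape,bool);b[v0:v1,u0:u1]=1
    grip=b&(g<60)&(Z>.115)&(Z<.145)
    k,l,st,_=cv2.connectedComponentsWithStats(grip.astype(np.uint8));i=1+st[1:,4].argmax()
    # rightmost elongated dark part = grip
    q=P[l==i];
    vx,vy,cx,cy=cv2.fitLine(q[:,:2].astype(np.float32),cv2.DIST_HUBER,0,0.001,0.001).ravel()
    if vy>0:vx,vy=-vx,-vy
    print(n,"grip n",len(q),"stat",st[i],"axis dir",vx,vy,"c",cx,cy,"z",np.percentile(q[:,2],[5,50,95]).round(3))
    s=(q[:,:2]-[cx,cy])@[vx,vy];print(" along",s.min(),s.max(), "ends",np.array([cx,cy])+s.min()*np.array([vx,vy]),np.array([cx,cy])+s.max()*np.array([vx,vy]))
    m=b&(g>110)&(Z>.105)&(Z<.132)
    k,l,st,_=cv2.connectedComponentsWithStats(m.astype(np.uint8))
    for j in range(1,k):
        if st[j,4]>25:
            q=P[l==j];e=(q[:,:2]-[cx,cy])@[vx,vy];t=q[e>e.max()-.012]
            print(" blade?",st[j],"tip",t.mean(0).round(3),"emax",q[e.argmax()].round(3))
    pl=b&(Z>.004)&(Z<.018)&(abs(p.astype(int).max(2)-p.astype(int).min(2))<40)&(g>90)
    k,l,st,_=cv2.connectedComponentsWithStats(pl.astype(np.uint8))
    r=cv2.minAreaRect((P[pl][:,:2]*1000).astype(np.float32));print(" plate",r,pl.sum())
o=p[185:290,150:450];cv2.imwrite("pics/crop.png",cv2.resize(o,None,fx=2.6,fy=2.6,interpolation=cv2.INTER_CUBIC))
E
```

```text
bench z 0.0018278484102867542
A grip n 697 stat [203 203  66  26 697] axis dir -0.06285867 -0.99802244 c 0.5521445 0.18159696 z [0.12  0.129 0.136]
 along -0.07776941385658828 0.08628829149941128 ends [0.55703301 0.25921258] [0.54672056 0.09547931]
 blade? [181 205  25   9 164] tip [0.565 0.262 0.126] emax [0.567 0.256 0.132]
 blade? [210 226  49  30 238] tip [0.455 0.128 0.12 ] emax [0.455 0.122 0.111]
 plate ((563.386474609375, 272.5464782714844), (311.315673828125, 133.30772399902344), 70.42797088623047) 843
B grip n 522 stat [388 220  52  17 522] axis dir -0.11742766 -0.99308145 c 0.51587504 -0.278669 z [0.121 0.129 0.134]
 along -0.06659572498002272 0.06229308407038107 ends [ 0.52369522 -0.21253402] [ 0.50856011 -0.34053111]
 blade? [351 213  28  13 177] tip [ 0.535 -0.18   0.124] emax [ 0.551 -0.186  0.13 ]
 blade? [336 214   6   9  31] tip [ 0.542 -0.085  0.125] emax [ 0.546 -0.092  0.131]
 blade? [378 234  51  36 269] tip [ 0.418 -0.308  0.121] emax [ 0.414 -0.314  0.116]
 plate ((518.6516723632812, -209.18235778808594), (264.43377685546875, 125.93232727050781), 71.8987808227539) 791
```

View pics/crop.png

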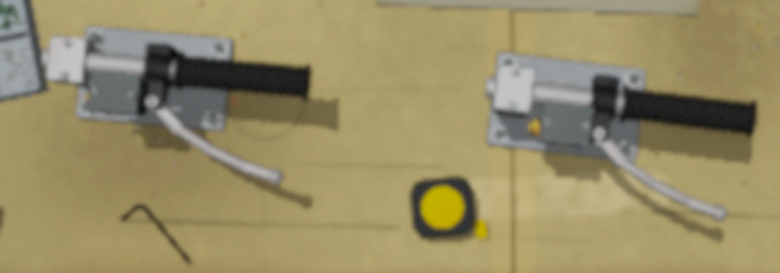

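Unit B's grip fit checks out. The ball lies 94 mm from the bar axis (96 expected), and the outer grip end comes out at y = -178 mm. Unit A's fit took in some of the cylinder, but its ball is clear at (0.455, 0.128). The press points are about (0.458, 0.156) on A and (0.422, -0.280) on B. I'll move to just in front of A with the fingers shut and the tool's x side facing the lever.

servo_tool([
  [[-20, -20, 0], 0, 1],
  [[-50, -48, 0], -2, 1],
  [[-85, -80, 0], -4, 1],
  [[-120, -115, 0], -6, 1],
  [[-155, -148, 0], -8, 1],
  [[-190, -182, 0], -10, 1],
  [[-225, -215, 0], -12, 1],
  [[-260, -249, 0], -14, 1],
  [[-295, -282, 0], -15, 1],
  [[-325, -311, 0], -15, 1],
  [[-345, -331, 0], -15, 1],
  [[-356, -341, 0], -15, 1],
  [[-356, -341, 0], -15, 1],
  [[-356, -341, 0], -15, 1],
])

```text
time: 1.5
position: [0.427, 0.1578, 0.2311]
eef_rot: [0.029, 1.0, 0.0, -0.0]
contact_force: [-0.4, 0.8, -0.1]
gripper_width: 0.0003
gripper_force: 0.0
```

servo_tool([
  [[0, 0, 25], 0, 1],
  [[0, 0, 60], 0, 1],
  [[0, 0, 95], 0, 1],
  [[0, 0, 120], 0, 1],
  [[0, 0, 133], 0, 1],
  [[0, 0, 133], 0, 1],
  [[0, 0, 133], 0, 1],
])

```text
time: 2.2
position: [0.427, 0.1584, 0.0986]
eef_rot: [0.028, 1.0, 0.0, -0.0]
contact_force: [-0.5, -0.2, -0.3]
gripper_width: -0.0002
gripper_force: 0.0
```

```bash
cat > look.py <<'E'
from h import *
import sys
n=sys.argv[1]
for c,(u0,u1,v0,v1) in dict(top=(160,450,180,290),scene=(180,460,130,330)).items():
    p,d=bot.grab_frame(c)
    if c in sys.argv[2:]: cv2.imwrite(f"pics/{c}{n}.png",cv2.resize(p[v0:v1,u0:u1],None,fx=2.7,fy=2.7,interpolation=cv2.INTER_CUBIC))
E
python3 look.py 1 scene
```

```text
(no output)
```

View pics/scene1.png

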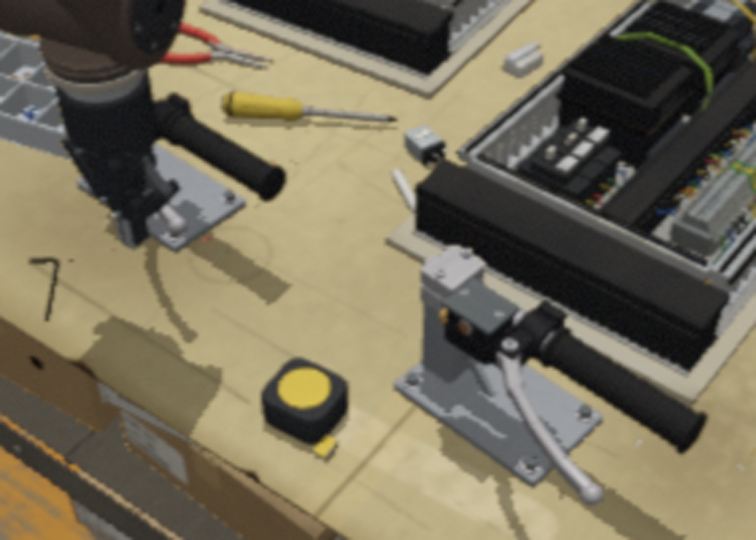

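The fingers stand just in front of blade A, with its ball visible to their right at (172,218) in the crop. I'll press gently to just short of the expected sound stop.

servo_tool([
  [[-5, 0, 0], 0, 1],
  [[-12, 0, 0], 0, 1],
  [[-18, 0, 0], 0, 1],
  [[-24, 0, 0], 0, 1],
  [[-30, 0, 0], 0, 1],
  [[-35, 0, 0], 0, 1],
  [[-38, 0, 0], 0, 1],
  [[-40, 0, 0], 0, 1],
  [[-40, 0, 0], 0, 1],
])

```text
time: 3.2
position: [0.4673, 0.1554, 0.0982]
eef_rot: [0.029, 1.0, 0.0, -0.0]
contact_force: [-2.4, -1.0, -0.3]
gripper_width: 0.0002
gripper_force: 1.4
```

servo_tool([
  [[-2, 0, 0], 0, 1],
  [[-4, 0, 0], 0, 1],
  [[-6, 0, 0], 0, 1],
  [[-7, 0, 0], 0, 1],
  [[-7, 0, 0], 0, 1],
])

```text
time: 3.7
position: [0.4716, 0.1549, 0.0981]
eef_rot: [0.029, 1.0, -0.0, -0.003]
contact_force: [-15.9, -0.6, 6.5]
gripper_width: 0.0002
gripper_force: 7.8
```

A sound stop: 16 N at about 26 mm of travel. So A is the sound unit and B should be the worn one. I'll back off, lift and cross over to B.

servo_tool([
  [[8, 0, 0], 0, 1],
  [[25, 0, 0], 0, 1],
  [[42, 0, 0], 0, 1],
  [[47, 0, -10], 0, 1],
  [[47, 0, -45], 0, 1],
  [[47, 0, -85], 0, 1],
  [[40, -15, -115], 0, 1],
  [[20, -50, -130], 1, 1],
  [[5, -90, -130], 1, 1],
  [[-8, -130, -130], 1, 1],
  [[-16, -170, -130], 2, 1],
  [[-18, -205, -130], 2, 1],
  [[-12, -245, -130], 3, 1],
  [[2, -285, -130], 3, 1],
  [[17, -325, -130], 3, 1],
  [[32, -365, -130], 3, 1],
  [[47, -405, -130], 3, 1],
  [[55, -428, -130], 3, 1],
  [[57, -435, -130], 3, 1],
  [[57, -435, -130], 3, 1],
])

```text
time: 5.7
position: [0.3923, -0.2769, 0.2289]
eef_rot: [0.056, 0.998, -0.0, 0.001]
contact_force: [-0.1, 0.1, -0.2]
gripper_width: -0.0
gripper_force: 0.0
```

servo_tool([
  [[0, 0, 25], 0, 1],
  [[0, 0, 60], 0, 1],
  [[0, 0, 95], 0, 1],
  [[0, 0, 120], 0, 1],
  [[0, 0, 131], 0, 1],
  [[0, 0, 131], 0, 1],
  [[0, 0, 131], 0, 1],
])

```text
time: 6.4
position: [0.3927, -0.2759, 0.0982]
eef_rot: [0.055, 0.998, -0.0, 0.0]
contact_force: [-0.3, -0.1, 0.4]
gripper_width: -0.0001
gripper_force: 0.0
```

```bash
python3 look.py 2 scene
```

```text
(no output)
```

View pics/scene2.png

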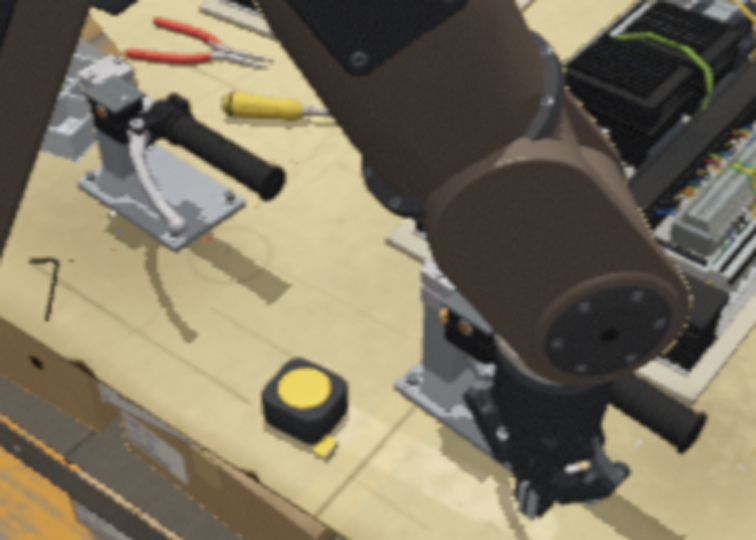

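Lever A has sprung back out (ball at about (178,228)), and the fingers stand in front of blade B. I'll press B just short of where a sound stop would be, then continue with the force watched.

servo_tool([
  [[-5, 0, 0], 0, 1],
  [[-12, 0, 0], 0, 1],
  [[-18, 0, 0], 0, 1],
  [[-24, -1, 0], 0, 1],
  [[-30, -2, 0], 0, 1],
  [[-36, -4, 0], 0, 1],
  [[-42, -5, 0], 0, 1],
  [[-46, -6, 0], 0, 1],
  [[-49, -7, 0], 0, 1],
  [[-51, -7, 0], 0, 1],
  [[-51, -7, 0], 0, 1],
])

```text
time: 7.6
position: [0.4421, -0.2887, 0.0972]
eef_rot: [0.055, 0.998, 0.0, 0.0]
contact_force: [-4.7, -3.0, 0.2]
gripper_width: 0.0001
gripper_force: 1.9
```

servo_tool([
  [[-4, -1, 0], 0, 1],
  [[-8, -3, 0], 0, 1],
  [[-12, -4, 0], 0, 1],
  [[-15, -5, 0], 0, 1],
  [[-18, -6, 0], 0, 1],
  [[-18, -6, 0], 0, 1],
])

```text
time: 8.2
position: [0.4594, -0.2965, 0.0972]
eef_rot: [0.055, 0.998, 0.0, 0.0]
contact_force: [-3.9, 1.6, 0.1]
gripper_width: 0.0001
gripper_force: 1.5
```

servo_tool([
  [[-2, -1, 0], 0, 1],
  [[-4, -1, 0], 0, 1],
  [[-6, -2, 0], 0, 1],
  [[-6, -2, 0], 0, 1],
])

```text
time: 8.6
position: [0.4651, -0.2992, 0.0973]
eef_rot: [0.055, 0.998, 0.0, 0.0]
contact_force: [-3.2, 3.2, 0.1]
gripper_width: -0.0001
gripper_force: 1.6
```

servo_tool([
  [[-2, 0, 0], 0, 1],
  [[-3, 0, 0], 0, 1],
  [[-3, 0, 0], 0, 1],
])

```text
time: 8.9
position: [0.4656, -0.299, 0.0971]
eef_rot: [0.055, 0.998, 0.001, -0.003]
contact_force: [-19.0, 1.1, 6.3]
gripper_width: -0.0001
gripper_force: 9.4
```

It stops firmly at 19 N after about 58 mm, with the finger face still about 18 mm short of the grip. So B is the worn unit. I'll hold briefly and check with a picture.

servo_tool([
  [[0, 0, 0], 0, 1],
  [[0, 0, 0], 0, 1],
  [[0, 0, 0], 0, 1],
])

```text
time: 9.2
position: [0.4656, -0.2991, 0.0971]
eef_rot: [0.055, 0.998, 0.001, -0.002]
contact_force: [-18.4, -0.4, 5.5]
gripper_width: 0.0001
gripper_force: 9.3
```

```bash
python3 look.py 3 scene
```

```text
(no output)
```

View pics/scene3.png

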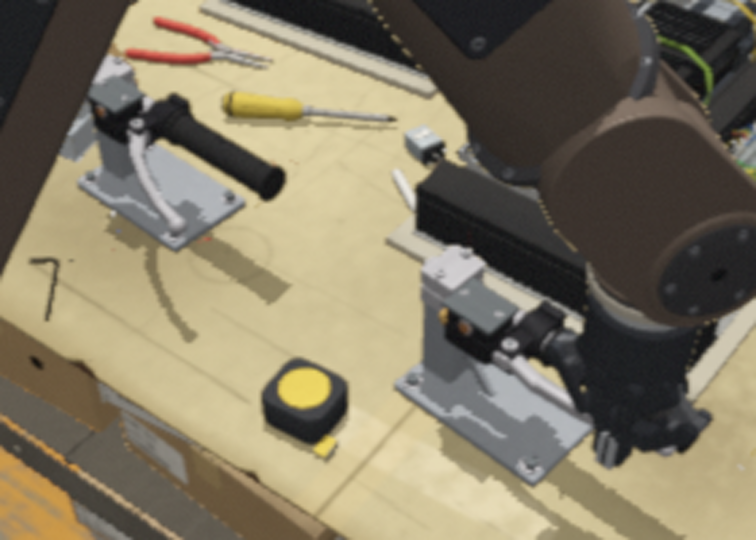

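Lever B is swung in to its grip, with the finger outside the blade at about (610,440), and lever A is out. I'll release B gently and go back to A.

servo_tool([
  [[8, 0, 0], 0, 1],
  [[24, 3, 0], 0, 1],
  [[42, 6, 0], 0, 1],
  [[60, 10, 0], 0, 1],
  [[76, 12, 0], 0, 1],
  [[82, 12, -10], 0, 1],
  [[82, 12, -45], 0, 1],
  [[80, 15, -85], 0, 1],
  [[75, 35, -115], 0, 1],
  [[62, 75, -130], 0, 1],
  [[48, 115, -130], 0, 1],
  [[35, 155, -130], 0, 1],
  [[22, 200, -130], -1, 1],
  [[16, 245, -130], -2, 1],
  [[25, 290, -130], -3, 1],
  [[42, 335, -130], -3, 1],
  [[63, 380, -130], -3, 1],
  [[82, 425, -130], -3, 1],
  [[91, 450, -130], -3, 1],
  [[91, 450, -130], -3, 1],
])

```text
time: 11.3
position: [0.427, 0.1606, 0.2285]
eef_rot: [0.027, 1.0, 0.001, 0.001]
contact_force: [-0.6, 0.4, -0.2]
gripper_width: 0.0003
gripper_force: 0.0
```

servo_tool([
  [[0, -2, 25], 0, 1],
  [[0, -2, 60], 0, 1],
  [[0, -2, 95], 0, 1],
  [[0, -2, 120], 0, 1],
  [[0, -2, 130], 0, 1],
  [[0, -2, 130], 0, 1],
  [[-5, -2, 130], 0, 1],
  [[-12, -2, 130], 0, 1],
  [[-18, -2, 130], 0, 1],
  [[-24, -2, 130], 0, 1],
  [[-30, -2, 130], 0, 1],
  [[-36, -2, 130], 0, 1],
  [[-40, -2, 130], 0, 1],
  [[-42, -2, 130], 0, 1],
  [[-44, -2, 130], 0, 1],
  [[-46, -2, 130], 0, 1],
  [[-47, -2, 130], 0, 1],
  [[-47, -2, 130], 0, 1],
])

```text
time: 13.1
position: [0.4713, 0.1531, 0.097]
eef_rot: [0.029, 1.0, -0.0, -0.003]
contact_force: [-14.7, -1.4, 7.3]
gripper_width: -0.0002
gripper_force: 7.5
```

servo_tool([
  [[0, 0, 0], 0, 1],
  [[0, 0, 0], 0, 1],
  [[0, 0, 0], 0, 1],
  [[0, 0, 0], 0, 1],
  [[0, 0, 0], 0, 1],
])

```text
time: 13.6
position: [0.4713, 0.1531, 0.097]
eef_rot: [0.029, 1.0, -0.0, -0.003]
contact_force: [-15.3, -0.8, 6.7]
gripper_width: -0.0003
gripper_force: 7.4
```

```bash
python3 look.py 4 scene
```

```text
(no output)
```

View pics/scene4.png

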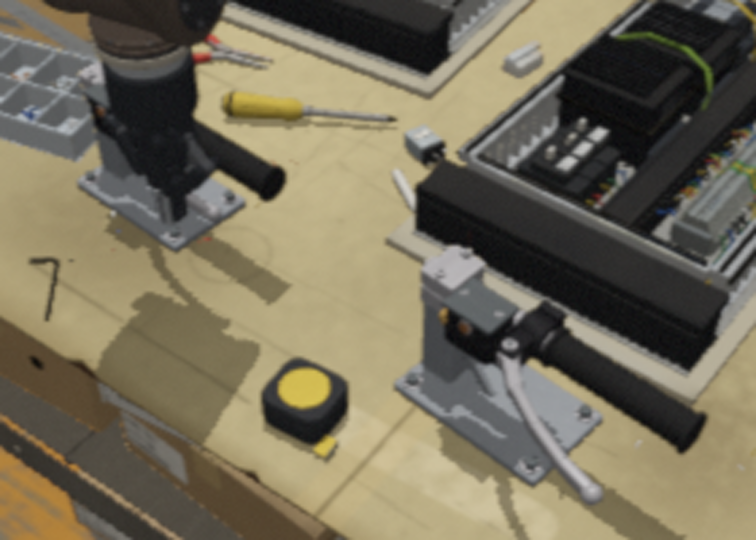

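Lever B is fully back out, with its ball at (592,492) as at the start. The fingers hold lever A against its stop at about 15 N and still, and nothing lying about has moved. I'll hand it in.

```bash
python3 -c "
from plant import bot
print(bot.job_done())"
```

```text
the job is handed in; nothing more can be done
None
```

The left-hand unit is the sound one: its lever stopped at about 26 mm, and the fingers are still holding it against its stop with about 15 N. The right-hand unit is worn: its lever went right up to the grip and has sprung back out. I handed the job in at about 14 s; no result was shown.

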